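Wind the spring balancer four clicks and hold it

TASK

The spring balancer needs its preload: fit the square eye of the winding key fully down over the square arbor, then wind the arbor clockwise (seen from above) four clicks, feeling for each click and not going on to the fifth. The click plunger does not hold the spring, so keep hold of the key and finish while still holding it steady at the fourth click, ready for the locking pin. Leave the pliers and the screwdriver where they lie.

Things in the scene. Friction and masses are not known exactly. Their poses are not given: they have to be found in the camera images.
- balancer: Spring balancer on its back, fixed to the bench: round blue case 136 mm across, 43 mm high, on a steel plate 176 x 176 x 8 mm; at its centre a steel click wheel (84 mm across, top at 54 mm) with the upright square arbor. Plunger block (58 mm high, to 86 mm from the centre) at its +x side, lifting eye (to 110 mm) at its -y side. Origin: centre of the plate's underside, under the arbor.
- arbor_seat (a point): On the arbor's upright axis, at the shoulder where the key's eye comes to rest, 62 mm above the bench. Above it the arbor is an 18 mm square 22 mm tall, then a 15 mm square lead (tip 87.5 mm above the bench). x and y are square to the arbor's flats and turn with it, z up.
- arbor (a joint): Turn of arbor and click wheel, rad: 0 at rest (the start), growing clockwise seen from above, to 1.95. A notch every 15 degrees (0.262): fourth click at 1.05. The spring always drives it back to 0. Leaving a notch takes 1.3 to 1.5 N m, falling to 0.3 to 0.6 just before the next click, then rising sharply as the plunger drops in. Let go, it spins back to 0.
- winding_key: Loose key, 0.28 kg, flat on the bench: steel eye 36 x 36 x 16 mm with a 19.6 mm square through hole, flat steel arm, red plastic grip at the other end. Origin: centre of the hole at the eye's underside; x along the arm to the grip, z up; the hole's sides run along x and y. Fits the square in four directions; fully down, its origin is at arbor_seat.
- key_grip (a point): Middle of the red grip (70 mm long, 24 mm wide, 20 mm high, underside level with the eye's): 121 mm from the key's origin along its x, 10 mm above its underside. On the square the key has some 5 degrees of play either way, and the grip gives a little: it turns 5 to 14 degrees before the arbor follows.
- pliers: Pliers with red handles, 63 x 193 x 16 mm, lying on the far right of the bench; leave alone. Origin: centre of the underside.
- screwdriver_red: Red-handled screwdriver, 210 mm long, 29 mm thick, lying along the right edge of the bench; leave alone. Origin: centre of the underside.

How it is judged:
By the outcome, as a careful person would: the job done as asked, in the order asked, and still so for the second after the job is handed in, while the arm keeps its last pose, push and grip.
It also fails if it takes over 54 s, if anything falls off the work surface, if the arm or the gripper's body presses on something with over 40 N, if the wrist force passes 120 N, or if a joint passes its speed limit or range.

ROBOT

A 6-joint arm with a two-finger parallel gripper is mounted at the origin on a cart in front of the work surface, level with it; the furniture and walls round the work are solid. World frame = base frame: x ahead of the robot, y to its left, z up, the work surface at z = 0. Lengths are in mm, angles in rad, forces in N, time in s.
With the tool pointing down it reaches from about 275 to 750 mm from the base axis. Payload 10.2 kg.
Tool frame: the origin (TCP) lies at the very end of the fingers, on their centre line; the grasp point (between the pads) lies 19 mm behind it; z points along the fingers, y is the line along which they close (so a half turn about z gives the same grasp; the last joint's range is limited). The gripper opens to 85 mm and grips with 20 to 120 N. Pads are 22 mm wide; open, the fingers measure 114 mm over their backs; the gripper's body (76 mm by 85 mm) begins 54 mm behind the grasp point. The pads swing forward as they close: fully open they stand 13 mm farther back than shut.
Start: joints at [-1.412, 0.313, 1.498, -0, 1.331, -0.223], TCP at [195.598, -487.209, 231.294] pointing down, gripper open.
Joint ranges: [-2.94, 2.94], [-0.97, 2.17], [0.19, 2.56], [-1.23, 4.37], [0.02, 3.11], [-2.88, 2.88]. Speed limits (rad/s): [2.39, 2.39, 3.01, 3.14, 3.14, 3.14].

INTERFACE

Orientations are given as a unit quaternion [w, x, y, z].
In Python, from rig import * gives the robot as it stands. The module is installed in compiled form; this text tells all that it offers.
- The arm moves only by the shell command python3 -m crank 'ROWS' [FORCE]. ROWS is JSON, a list that holds one entry, the list of rows, each a list of 7 numbers: the shift along the tool's x, y, z in units of 25 mm (1.0 is 25 mm), then the turn, a rotation vector about the tool's x, y, z in units of 8 degrees (1.0 is 8 degrees), then the finger opening in mm, from 0 to 85.4. A call has exactly 8 rows; each row shifts and turns the commanded pose from where the row before left it, along the tool's axes as they then stand; what a row does not reach is not made up. A row lasts 1/10 s, in which the tool goes at most 50 mm and 8.59 degrees, less where a joint would pass 70% of its speed; a pose out of reach is approached as far as the arm can. A call is refused whole if a number of a shift passes 1 or a number of a turn 1, either way. A call with a gripper value outside its range is refused whole. The fingers move at their own pace and stop on an object; FORCE is the grip in N (left out, the last holds). Time passes only in rows, so rows that do not move let the fingers close, or fill a call up. It gives the time, the measured TCP pose, the force, the opening and the grip force at its end, in the units of the state.
- sense(): the state, without advancing time (a new reading comes with each control period).
- capture(name): name is "scene" or "top" or "wrist"; returns the picture (480x640x3 uint8, blue, green, red); there is no depth.
- camera_model(name): a dict with "fx", "fy", "cx", "cy" (pixels), "k1" (the pictures are not rectified: a ray, as slopes to the right and down, at radius r is drawn at 1 + k1 r^2 times it, then the intrinsics apply), "world_from_camera" (4x4, takes a point from camera to world coordinates); the wrist camera has in their place "T_tool_cam" (4x4, takes a point from camera to tool coordinates, whose origin is the TCP and whose axes are the flange's). Camera axes: x right, y up, looking along -z (the intrinsics and any distortion apply to the point x, -y, -z); pixel columns grow to the right and rows downward; lengths in mm; the calibration is good to about 2 mm. A picture is of the moment at which its call begins: read the wrist's pose just before it. camera_model takes no time and is no camera call.
- finish_job(): hands the job in; it is judged then, once.
The state is a dict: "time_s": time; "joints": joint angles; "dq": joint speeds; "tau": joint torques, N m; "eef_pos": TCP position; "ee_rot": TCP orientation; "force": force on the tool from outside, world axes, zero at the start; "wrist_torque": the same for the moment, N m; "grip_width": opening from 0.0 (shut) to 1.0 (fully open); "grip_force": force on a finger pad.
Only numpy, scipy, OpenCV 4.12 (cv2) and the standard library are available. Lean on these libraries where they do the work, as an engineer would, in place of code of your own. Each camera call takes 0.05 s, during which the arm holds its last target. There are 200 camera calls.

## Working session

There is one attempt and no reset: what is moved stays moved. The work goes in short steps, Python scripts to look and compute and a shell command to move; the robot and the scene stay as the last step left them, time stands still between calls to the robot, and variables do not carry over. Pictures are saved under pics/ and viewed, at most 10 in all, crops included, and the job is handed in when it is done.

```bash
mkdir -p pics
python3 - <<'E'
from rig import *
import cv2,json
s=sense();print({k:(v if isinstance(v,(int,float)) else [round(float(x),3) for x in v]) for k,v in s.items()})
for n in ["scene","top","wrist"]:
    cv2.imwrite(f"pics/{n}0.png",capture(n)); m=camera_model(n); print(n,{k:(v if isinstance(v,(int,float)) else [[round(float(x),4) for x in r] for r in v]) for k,v in m.items()})
E
```

```text
{'time_s': 0.0, 'joints': [-1.412, 0.313, 1.498, -0.0, 1.331, -0.223], 'dq': [-0.001, 0.002, -0.0, -0.001, -0.0, 0.001], 'tau': [-0.0, -41.227, -25.974, -0.0, 0.004, 0.0], 'eef_pos': [195.546, -486.943, 230.73], 'ee_rot': [-0.001, 0.982, 0.19, 0.0], 'force': [-0.088, -0.199, 0.486], 'wrist_torque': [-0.037, 0.043, -0.045], 'grip_force': 0.0, 'grip_width': 1.0033204388940784}
scene {'fx': 484.1518893764826, 'fy': 484.1518893764826, 'cx': 316.54387621914117, 'cy': 246.23124042071203, 'k1': -0.031501152415709485, 'world_from_camera': [[0.6385, 0.2806, -0.7167, -101.408], [-0.7696, 0.2254, -0.5974, -762.0553], [-0.0061, 0.933, 0.3598, 451.55], [0.0, 0.0, 0.0, 1.0]]}
top {'fx': 563.2245242688562, 'fy': 563.2245242688562, 'cx': 318.4712434118519, 'cy': 239.00163385816666, 'k1': -0.026191327693212103, 'world_from_camera': [[0.0029, 0.9814, -0.1922, 402.4833], [-1.0, 0.0018, -0.0057, -187.4965], [-0.0053, 0.1922, 0.9813, 1198.5735], [0.0, 0.0, 0.0, 1.0]]}
wrist {'fx': 379.5671873605665, 'fy': 379.5671873605665, 'cx': 316.6357755783126, 'cy': 239.3925233593123, 'k1': -0.06774515389529887, 'T_tool_cam': [[0.001, 0.9576, 0.2882, 73.2139], [1.0, -0.0008, -0.0007, 0.0222], [-0.0004, 0.2882, -0.9576, -142.1767], [0.0, 0.0, 0.0, 1.0]]}
```

View pics/top0.png

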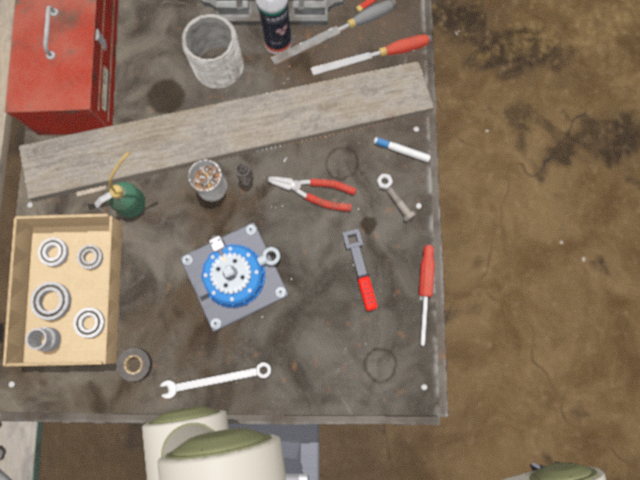

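View pics/scene0.png

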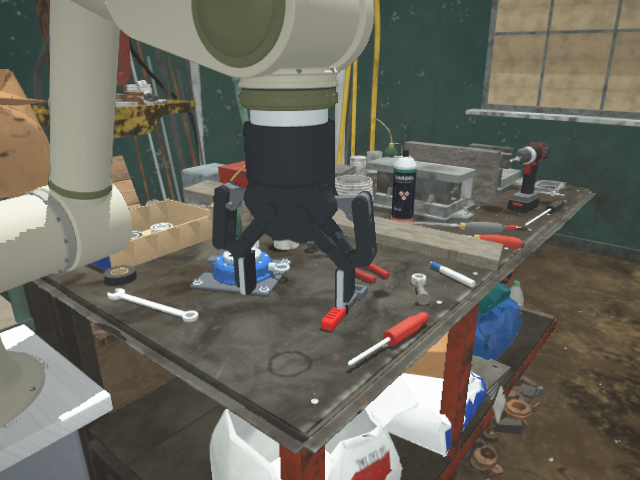

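The top view shows the balancer near (233,273), the key's eye at (352,238) and its grip at (368,293). The screwdriver is at (426,290) and the pliers at (315,190). I'll zoom in next.

```bash
cat > h.py <<'E'
import numpy as np,cv2
from rig import *
from scipy.spatial.transform import Rotation as R
def RT(s):
    w,x,y,z=s["ee_rot"];T=np.eye(4);T[:3,:3]=R.from_quat([x,y,z,w]).as_matrix();T[:3,3]=s["eef_pos"];return T
def ray(n,u,v,T=None):
    m=camera_model(n);W=np.array(m["world_from_camera"]) if T is None else T@np.array(m["T_tool_cam"])
    d=np.array([(u-m["cx"])/m["fx"],(v-m["cy"])/m["fy"]]);p=d.copy()
    for _ in range(20): p=d/(1+m["k1"]*(p@p))
    r=W[:3,:3]@np.array([p[0],-p[1],-1]);return W[:3,3],r/np.linalg.norm(r)
def at(n,u,v,z,T=None):
    o,r=ray(n,u,v,T);return o+r*(z-o[2])/r[2]
def tri(rs):
    A=sum(np.eye(3)-np.outer(r,r) for o,r in rs);b=sum((np.eye(3)-np.outer(r,r))@o for o,r in rs);return np.linalg.solve(A,b)
def proj(n,P,T=None):
    m=camera_model(n);W=np.array(m["world_from_camera"]) if T is None else T@np.array(m["T_tool_cam"])
    p=np.linalg.inv(W)@np.r_[P,1];q=np.array([p[0],-p[1]])/-p[2];q=q*(1+m["k1"]*(q@q));return q*m["fx"]+[m["cx"],m["cy"]]
E
python3 - <<'E'
from h import *
t=cv2.imread("pics/top0.png");a=cv2.resize(t[215:345,170:300],(520,520),interpolation=cv2.INTER_CUBIC)
b=cv2.resize(t[215:345,330:400],(280,520),interpolation=cv2.INTER_CUBIC)
cv2.imwrite("pics/topz.png",np.hstack([a,b]))
for n,u,v,z in [("eye",352,238,16),("grip",368,293,20),("arb",230,271,85)]: print(n,at("top",u,v,z).round(1))
E
```

```text
eye [ 636.4 -252.4   16. ]
grip [ 518.3 -284.6   20. ]
arb [555.2  -4.6  85. ]
```

View pics/topz.png

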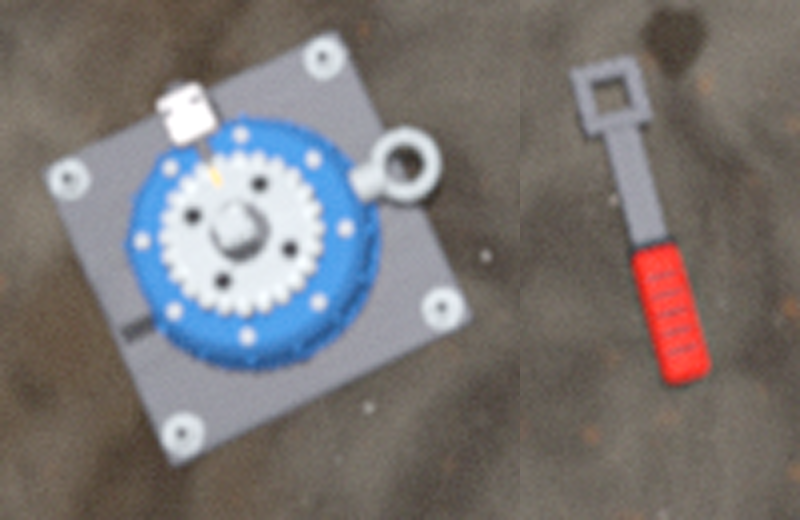

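View pics/wrist0.png

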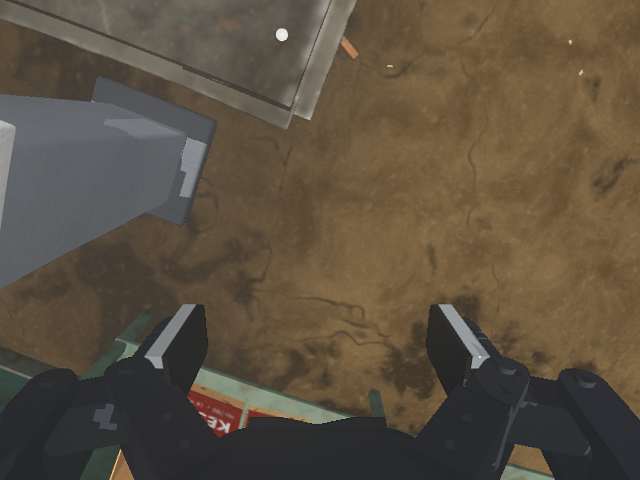

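The plate is turned about 25°, with the plunger up-left of centre and the lifting eye to the right. The key's yaw is about 195°. The wrist camera doesn't see the work yet, so I'll move to a place that sees both the key and the arbor.

```bash
python3 -m crank '[[[0.98,-0.38,0,0,0,0,85],[0.98,-0.38,0,0,0,0,85],[0.98,-0.38,0,0,0,0,85],[0.98,-0.38,0,0,0,0,85],[0.98,-0.38,0,0,0,0,85],[0.98,-0.38,0,0,0,0,85],[0.98,-0.38,0,0,0,0,85],[0.98,-0.38,0,0,0,0,85]]]' 
python3 -m crank '[[[0.98,-0.38,0,0,0,0,85],[0.98,-0.38,0,0,0,0,85],[0.98,-0.38,0,0,0,0,85],[0.98,-0.38,0,0,0,0,85],[0.98,-0.38,0,0,0,0,85],[0.98,-0.38,0,0,0,0,85],[0.5,-0.2,0,0,0,0.85,85],[0,0,0,0,0,0,85]]]'
python3 - <<'E'
from h import *
s=sense();T=RT(s);np.save("T1.npy",T);i=capture("wrist");cv2.imwrite("pics/w1.png",i)
print(np.linalg.norm(s["dq"]).round(3),T.round(3).tolist(),s["joints"])
E
```

```text
time_s: 0.95
eef_pos: [349.8, -342.7, 231.1]
ee_rot: [-0.0, 0.982, 0.19, -0.0]
force: [-0.1, 0.2, -0.1]
grip_width: 0.997
grip_force: 0.0
time_s: 1.75
eef_pos: [474.7, -225.6, 231.0]
ee_rot: [-0.0, 0.991, 0.132, -0.0]
force: [-1.2, 0.6, -0.3]
grip_width: 0.998
grip_force: 0.0
0.154 [[0.965, 0.261, -0.0, 474.737], [0.261, -0.965, 0.0, -225.584], [-0.0, -0.001, -1.0, 230.962], [0.0, 0.0, 0.0, 1.0]] [-6.66781074e-01  3.14788684e-01  1.49601392e+00  1.51857280e-04
  1.33139669e+00  6.39897734e-01]
```

View pics/w1.png

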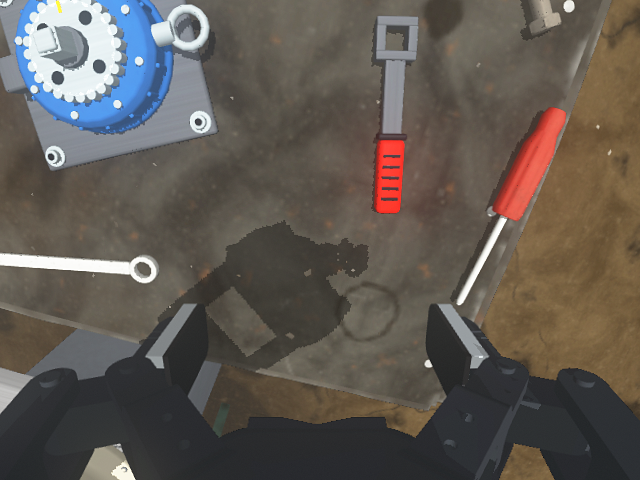

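The key's eye is at (397,38), its grip at (390,175) and the arbor tip near (45,40). I'll take a second view from ahead and to the left.

```bash
python3 -m crank '[[[0.9,-0.9,0,0,0,0,85],[0.9,-0.9,0,0,0,0,85],[0.9,-0.9,0,0,0,0,85],[0.9,-0.9,0,0,0,0,85],[0,0,0,0,0,0,60],[0,0,0,0,0,0,60],[0,0,0,0,0,0,60],[0,0,0,0,0,0,60]]]'
python3 - <<'E'
from h import *
s=sense();T=RT(s);np.save("T2.npy",T);i=capture("wrist");cv2.imwrite("pics/w2.png",i)
print(np.linalg.norm(s["dq"]).round(3),T.round(3).tolist())
P=proj("wrist",[555,-5,85],T);print(P)
a=cv2.resize(i[0:300],(640,300));u,v=P.round().astype(int);u0=max(u-55,0);v0=max(v-55,0)
c=i[v0:v0+110,u0:u0+110];print(u0,v0)
a=i.copy();cv2.imwrite("pics/w2z.png",np.hstack([i[:400,:][:, :][0:400],]) );cv2.imwrite("pics/w2c.png",np.vstack([i[0:240],np.hstack([cv2.resize(c,(320,320),interpolation=cv2.INTER_CUBIC),cv2.resize(i[0:220,400:620],(320,320))])]))
E
```

```text
time_s: 2.6
eef_pos: [537.1, -117.5, 231.3]
ee_rot: [0.0, 0.991, 0.131, -0.0]
force: [-0.3, 0.2, 0.3]
grip_width: 0.7
grip_force: 0.0
0.008 [[0.966, 0.259, -0.0, 537.143], [0.259, -0.966, -0.0, -117.463], [-0.0, 0.0, -1.0, 231.327], [0.0, 0.0, 0.0, 1.0]]
[179.00161108 163.34234165]
124 108
```

View pics/w2c.png

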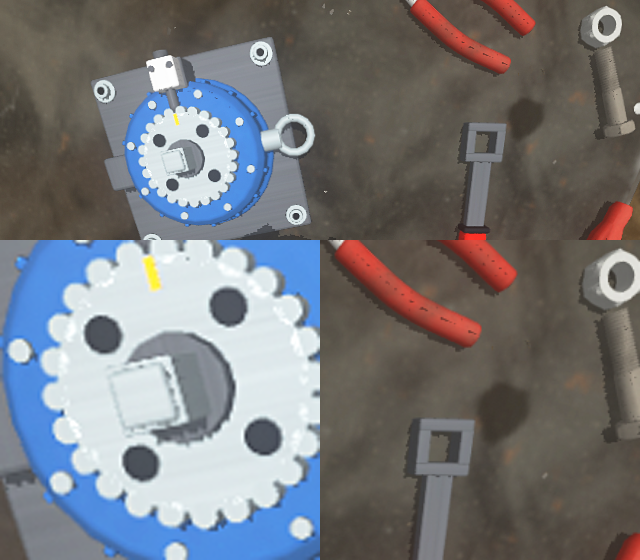

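The tip square's corners in the enlarged crop are about (107,369), (157,358), (172,418) and (123,433). The key hole is at (486,142) in the second view. Next I'll compute poses.

Run:
```python
from h import *
T1,T2=np.load("T1.npy"),np.load("T2.npy")
c=np.array([(107,369),(157,358),(172,418),(123,433)])-[0,240];c=c/ (320/110)+[124,108]
w=np.array([at("wrist",*p,87.5,T2) for p in c]);print("tip",w.mean(0).round(1))
for i in range(4):
    d=w[(i+1)%4]-w[i];print(np.linalg.norm(d).round(1),np.degrees(np.arctan2(d[1],d[0])).round(1)%90)
i2,i1=cv2.imread("pics/w2.png"),cv2.imread("pics/w1.png")
def red(i):
    h=cv2.cvtColor(i,cv2.COLOR_BGR2HSV);m=cv2.inRange(h,(0,150,90),(5,255,255))|cv2.inRange(h,(175,150,90),(180,255,255))
    n,l,st,ce=cv2.connectedComponentsWithStats(m);return [(l==k,st[k].tolist(),cv2.minAreaRect(np.argwhere(l==k)[:,::-1].astype(np.float32))) for k in range(1,n) if st[k,4]>500]
g=[]
for i,T in((i1,T1),(i2,T2)):
    for m,st,r in red(i):
        ww=np.array([at("wrist",*p,18,T) for p in cv2.boxPoints(r)]);print(st,np.round(r[0],1),ww.mean(0).round(1))
        for k in range(2): d=ww[k+1]-ww[k];print("  ",np.linalg.norm(d).round(1),np.degrees(np.arctan2(d[1],d[0])).round(1)%180)
print("hole",tri([ray("wrist",397,38,T1),ray("wrist",486,142.3,T2)]),at("wrist",397,38,12,T1),at("wrist",486,142.3,12,T2),at("top",352,238,12))
for P in ([636,-252,16],): print(proj("wrist",P,T1),proj("wrist",P,T2))
```

```text
tip [ 5.557e+02 -4.000e-01  8.750e+01]
13.6 26.1
15.5 24.400000000000006
13.9 30.799999999999997
16.6 23.7
[493, 107, 73, 114, 3415] [531.2 162.1] [ 567.3 -410.3   18. ]
   108.0 174.0
   31.7 83.7
[374, 140, 31, 73, 1748] [388.5 175.9] [ 518.8 -283.4   18. ]
   68.2 14.1
   25.3 102.3
[410, 0, 101, 74, 2112] [458.6  38. ] [ 712.5 -199.1   18. ]
   20.1 160.3
   99.9 75.2
[481, 0, 55, 36, 878] [509.3  10.8] [ 746.5 -233.7   18. ]
   17.1 154.8
   49.9 70.9
[560, 202, 73, 100, 3035] [597.8 250.3] [ 566.9 -409.6   18. ]
   108.2 174.3
   37.5 80.7
[453, 231, 33, 65, 1537] [468.7 263.7] [ 518.9 -281.8   18. ]
   68.7 14.5
   27.8 98.0
hole [ 635.78073817 -254.36866861   15.17207704] [ 636.33340313 -254.65127884   12.        ] [ 636.26230693 -255.91211848   12.        ] [ 637.18461038 -252.57329612   12.        ]
[394.91147506  36.47660795] [483.89547296 141.58796359]
```

```bash
python3 -m crank '[[[-0.3,0.78,0,0,0,0,60],[-0.3,0.78,0.6,0,0,0,60],[-0.3,0.78,0.9,0,0,0,60],[-0.3,0.78,0.9,0,0,0,60],[-0.3,0.78,0.9,0,0,0,60],[-0.3,0.78,0.9,0,0,0,60],[-0.3,0.78,0.9,0,0,0,60],[-0.3,0.78,0.9,0,0,0.15,60]]]' 60
python3 -m crank '[[[0,0,0,0,0,0,60],[0,0,0,0,0,0,60],[0,0,0,0,0,0,60],[0,0,0,0,0,0,60],[0,0,0,0,0,0,60],[0,0,0,0,0,0,60],[0,0,0,0,0,0,60],[0,0,0,0,0,0,60]]]' 60
python3 - <<'E'
from h import *
s=sense();T=RT(s);i=capture("wrist");cv2.imwrite("pics/w3.png",i)
print(s["eef_pos"],np.degrees(np.arctan2(T[1,0],T[0,0])),s["force"])
E
```

```text
time_s: 3.45
eef_pos: [519.7, -284.0, 80.5]
ee_rot: [0.0, 0.993, 0.12, 0.0]
force: [0.1, -0.1, 1.3]
grip_width: 0.699
grip_force: 0.0
time_s: 4.25
eef_pos: [520.3, -282.5, 81.4]
ee_rot: [0.0, 0.993, 0.121, 0.0]
force: [0.6, -0.9, 0.5]
grip_width: 0.701
grip_force: 0.0
[ 520.26141739 -282.54828935   81.37997229] 13.884024689019167 [ 0.55200457 -0.94889802  0.4777433 ]
```

View pics/w3.png

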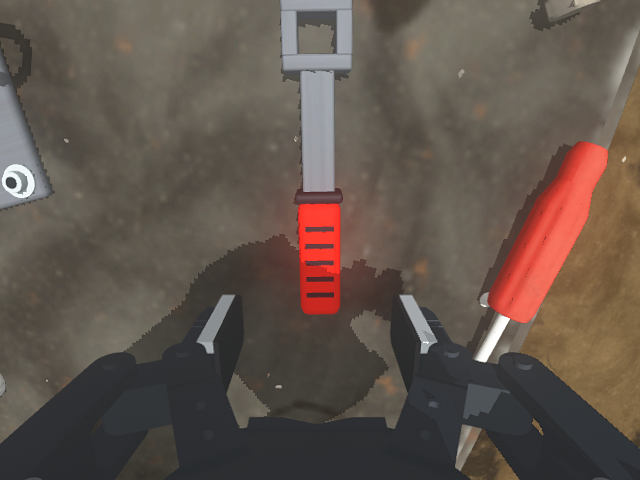

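The grip is centred between the fingers (u≈320, fingers' midline 317). I'll go down and close.

```bash
python3 -m crank '[[[0,0.04,0.7,0,0,0,60],[0,0,0.8,0,0,0,60],[0,0,0.8,0,0,0,60],[0,0,0.5,0,0,0,60],[0,0,0.3,0,0,0,60],[0,0,0,0,0,0,60],[0,0,0,0,0,0,20],[0,0,0,0,0,0,20]]]' 90
python3 -m crank '[[[0,0,0,0,0,0,15],[0,0,0,0,0,0,15],[0,0,0,0,0,0,15],[0,0,0,0,0,0,15],[0,0,0,0,0,0,15],[0,0,0,0,0,0,15],[0,0,0,0,0,0,15],[0,0,0,0,0,0,15]]]' 90
```

```text
time_s: 5.1
eef_pos: [520.9, -283.9, 4.7]
ee_rot: [0.001, 0.993, 0.121, 0.001]
force: [0.9, -0.4, -0.2]
grip_width: 0.369
grip_force: 0.0
time_s: 5.9
eef_pos: [520.9, -284.0, 5.0]
ee_rot: [0.001, 0.993, 0.121, 0.001]
force: [-1.0, 1.0, 6.7]
grip_width: 0.254
grip_force: 89.3
```

Gripped. Now lifting, and measuring the hole in the tool frame from the last picture.

```bash
python3 -m crank '[[[0,0,-0.3,0,0,0,15],[0,0,-0.6,0,0,0,15],[0,0,-0.9,0,0,0,15],[0,0,-0.9,0,0,0,15],[0,0,-0.9,0,0,0,15],[0,0,-0.9,0,0,0,15],[0,0,-0.7,0,0,0,15],[0,0,0,0,0,0,15]]]' 90
python3 - <<'E'
from h import *
T=np.eye(4);T[:3,:3]=R.from_quat([.993,.121,0,0]).as_matrix();T[:3,3]=[520.26,-282.55,81.38]
for n,p in (("eye outer",[(281,8),(352,8)]),("hole",[(316.5,33)]),("gripends",[(321,192),(319.5,312)])):
    for q in p: w=at("wrist",*q,18 if n[0]=="g" else 16,T);print(n,w.round(1), (np.linalg.inv(T)@np.r_[w,1]).round(1))
s=sense();print(s["force"],s["wrist_torque"],s["eef_pos"])
i=capture("wrist");j=cv2.resize(capture("scene")[130:370,180:500],(640,480));cv2.imwrite("pics/s4.png",np.hstack([cv2.resize(i[:,160:480],(160,240)),cv2.resize(j,(480,360))[:240]]) if 0 else j);cv2.imwrite("pics/w4.png",i)
E
```

```text
time_s: 6.7
eef_pos: [521.3, -284.2, 137.1]
ee_rot: [0.002, 0.993, 0.121, 0.002]
force: [0.1, -0.9, -1.6]
grip_width: 0.253
grip_force: 88.4
eye outer [ 642.3 -234.3   16. ] [130.1 -17.5  65.4   1. ]
eye outer [ 650.8 -268.3   16. ] [130.1  17.5  65.4   1. ]
hole [ 635.3 -254.1   16. ] [118.5   0.   65.4   1. ]
gripends [ 558.1 -275.8   18. ] [38.4  2.5 63.4  1. ]
gripends [ 487.5 -292.7   18. ] [-34.3   2.   63.4   1. ]
[ 0.14016982 -0.87148939 -1.56627975] [-0.05983742  0.1106094  -0.00133407] [ 521.3286346  -284.24309146  137.07998488]
```

View pics/w4.png

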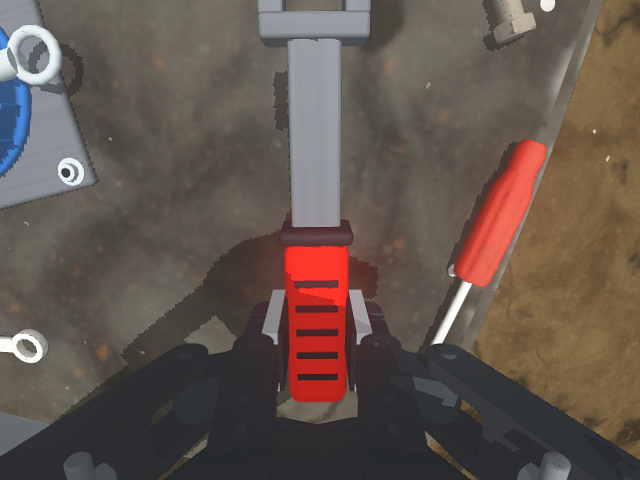

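The key sits straight in the gripper: the eye spans u 259–369 and the grip is centred at 317. The eye looks a few degrees drooped, so I'll quantify that from how the arm's edges converge.

Run:
```python
from h import *
from scipy.optimize import least_squares
g=cv2.GaussianBlur(cv2.imread("pics/w4.png"),(3,3),0).astype(float)
G=np.abs(np.gradient(g,axis=1)).sum(2)
def peak(v,a,b):
    r=G[v,a:b];k=r.argmax()+a
    if k<1:return k
    y=G[v,k-1:k+2];return k+0.5*(y[0]-y[2])/(y[0]-2*y[1]+y[2]+1e-9)
rows=np.arange(60,215,3);L=np.array([peak(v,280,298) for v in rows]);Rr=np.array([peak(v,332,350) for v in rows])
for a in (L,Rr): print(np.polyfit(rows,a,1).round(4),np.std(a-np.polyval(np.polyfit(rows,a,1),rows)).round(2))
# eye: width rows & horizontal edges
er=np.arange(16,40,3);print("eye L",[round(peak(v,245,275),1) for v in er],"R",[round(peak(v,355,385),1) for v in er])
H=np.abs(np.gradient(g,axis=0)).sum(2)[:60,295:335].mean(1);print("rows",[(k,int(H[k])) for k in range(1,59) if H[k]>H[k-1] and H[k]>=H[k+1] and H[k]>15])
m=camera_model("wrist");C=np.array(m["T_tool_cam"])
pl,pr=[np.polyval(np.polyfit(rows,a,1),[65,210]) for a in (L,Rr)]
for lab,d0 in(("flat",0),):
    rays=[[ray("wrist",u,v,np.eye(4)) for u,v in zip(p,[65,210])] for p in(pl,pr)]
    # plane z=a+b*x through level param: equal width at both ends
    def f(p):
        w=[]
        for k in range(2):
            X=[]
            for s in range(2):
                o,r=rays[s][k];t=(p[0]+p[1]*o[0]-o[2])/(r[2]-p[1]*r[0]);X.append(o+t*r)
            w.append(X)
        return w
    for b in np.radians([0,2,4,6,8]):
        for a in (-6,):
            w=f([a,np.tan(b)]);print(np.degrees(b),[ (np.linalg.norm(x[0]-x[1]).round(2),x[0].round(1).tolist(),x[1].round(1).tolist()) for x in w])
```

```text
[2.38000e-02 2.86389e+02] 0.27
[-4.500000e-03  3.403706e+02] 0.11
eye L [np.float64(258.1), np.float64(258.3), np.float64(258.7), np.float64(258.7), np.float64(258.9), np.float64(259.1), np.float64(259.6), np.float64(261.4)] R [np.float64(369.3), np.float64(369.3), np.float64(369.2), np.float64(369.2), np.float64(369.2), np.float64(369.1), np.float64(368.6), np.float64(367.4)]
rows [(11, 48), (36, 40), (39, 72)]
0.0 [(np.float64(17.39), [93.0, -9.5, -6.0], [93.0, 7.9, -6.0]), (np.float64(17.6), [43.5, -9.1, -6.0], [43.5, 8.5, -6.0])]
2.0 [(np.float64(17.81), [93.5, -9.7, -2.7], [93.5, 8.1, -2.7]), (np.float64(17.79), [43.1, -9.2, -4.5], [43.2, 8.6, -4.5])]
4.0 [(np.float64(18.23), [93.9, -10.0, 0.6], [93.9, 8.3, 0.6]), (np.float64(17.98), [42.8, -9.3, -3.0], [42.8, 8.7, -3.0])]
6.000000000000001 [(np.float64(18.66), [94.4, -10.2, 3.9], [94.4, 8.5, 3.9]), (np.float64(18.17), [42.5, -9.4, -1.5], [42.5, 8.8, -1.5])]
8.0 [(np.float64(19.1), [94.9, -10.4, 7.3], [94.9, 8.7, 7.3]), (np.float64(18.36), [42.2, -9.5, -0.1], [42.2, 8.8, -0.1])]
```

Run:
```python
from h import *
T2=np.load("T2.npy")
b=np.array([(69,179),(323,58),(442,309),(183,436)])/4+[170,215]
w=np.array([at("top",*p,10) for p in b]);print("top bolts",w.mean(0).round(1))
for i in range(4): d=w[(i+1)%4]-w[i];print(np.linalg.norm(d).round(1),np.degrees(np.arctan2(d[1],d[0])).round(1)%90)
w=np.array([at("wrist",*p,11,T2) for p in [(104,91),(261,52),(296,215)]]);print("w2 bolts centre",(w[0]/2+w[2]/2).round(1))
for i in range(2): d=w[(i+1)%4]-w[i];print(np.linalg.norm(d).round(1),np.degrees(np.arctan2(d[1],d[0])).round(1)%90)
# tip in top view
print("tip top",at("top",170+237/4,215+220/4,87.5).round(1))
# sub-corner on w2 tip
i=cv2.cvtColor(cv2.imread("pics/w2.png"),cv2.COLOR_BGR2GRAY)
c=((np.array([(107,369),(157,358),(172,418),(123,433)])-[0,240])/(320/110)+[124,108]-.5).astype(np.float32)
q=cv2.cornerSubPix(i,c.reshape(-1,1,2).copy(),(3,3),(-1,-1),(3,50,.01)).reshape(-1,2);print((q-c).round(1).tolist())
w=np.array([at("wrist",*p,87.5,T2) for p in q]);print("tip",w.mean(0).round(1))
for k in range(4): d=w[(k+1)%4]-w[k];print(np.linalg.norm(d).round(1),np.degrees(np.arctan2(d[1],d[0])).round(1)%90)
s=sense();A=np.array([555.7,-.4]);A=A
for psi in (25.,):
    p=np.radians(psi);X=np.array([np.cos(p),np.sin(p)]);Y=np.array([np.sin(p),-np.cos(p)])
    t=A-119.2*X+1.1*Y;d=t-s["eef_pos"][:2];q=np.radians(13.9);print("TCP target",t.round(1),"tool shift",(d@[np.cos(q),np.sin(q)]/25).round(2),(d@[np.sin(q),-np.cos(q)]/25).round(2))
```

```text
top bolts [ 5.548e+02 -2.000e-01  1.000e+01]
150.0 26.299999999999997
150.8 26.099999999999994
150.4 26.400000000000006
151.2 26.0
w2 bolts centre [555.4  -1.1  11. ]
149.6 26.700000000000003
150.6 26.099999999999994
tip top [556.8  -3.5  87.5]
[[0.5, 2.799999952316284], [0.0, 0.0], [-0.0, 2.700000047683716], [0.0, 0.0]]
tip [ 5.55e+02 -2.00e-01  8.75e+01]
14.0 34.7
17.4 22.599999999999994
13.3 22.700000000000003
14.5 24.3
TCP target [448.1 -51.8] tool shift -0.57 -9.69
```

```bash
python3 -m crank '[[[-0.05,-0.5,0,0,0,0,15],[-0.05,-0.8,0,0,0,0,15],[-0.05,-0.8,0,0,0,0,15],[-0.05,-0.8,0,0,0,0,15],[-0.05,-0.8,0,0,0,0,15],[-0.05,-0.8,0,0,0,0,15],[-0.05,-0.8,0,0,0,0,15],[-0.05,-0.8,0,0,0,0,15]]]' 100
python3 -m crank '[[[-0.05,-0.9,0,0,0,0,15],[-0.05,-0.9,0,0,0,0,15],[-0.05,-0.9,0,0,0,0,15],[-0.05,-0.88,0,0,0,0,15],[0,0,0,0,0.25,0,15],[0,0,0,0,0,-0.75,15],[0,0,0,0,0,-0.7,15],[0,0,0,0,0,0,15]]]' 100
python3 - <<'E'
from h import *
s=sense();T=RT(s);print(s["eef_pos"].round(2) if hasattr(s["eef_pos"],"round") else s["eef_pos"],T.round(3).tolist())
print("hole est",(T@[119.2,-1.1,2,1]).round(1))
t=capture("top");sc=capture("scene");P=proj("scene",[555,-1,80]).astype(int);print(P)
a=cv2.resize(t[225:315,175:275],(500,450),interpolation=cv2.INTER_CUBIC);b=cv2.resize(sc[P[1]-60:P[1]+60,P[0]-35:P[0]+35],(263,450),interpolation=cv2.INTER_CUBIC)
cv2.imwrite("pics/fit.png",np.hstack([a,b]));cv2.imwrite("pics/sc5.png",sc);cv2.imwrite("pics/w5.png",capture("wrist"))
E
```

```text
time_s: 7.6
eef_pos: [473.2, -136.8, 132.7]
ee_rot: [-0.001, 0.993, 0.121, -0.001]
force: [0.8, 0.0, -2.5]
grip_width: 0.248
grip_force: 102.0
time_s: 8.4
eef_pos: [447.3, -52.0, 133.0]
ee_rot: [-0.001, 0.975, 0.221, 0.017]
force: [0.9, 0.1, -3.1]
grip_width: 0.247
grip_force: 102.0
[447.26 -52.   132.97] [[0.902, 0.431, 0.032, 447.257], [0.431, -0.902, 0.009, -52.003], [0.033, 0.006, -0.999, 132.973], [0.0, 0.0, 0.0, 1.0]]
hole est [5.543e+02 4.000e-01 1.349e+02 1.000e+00]
[241 242]
```

View pics/fit.png

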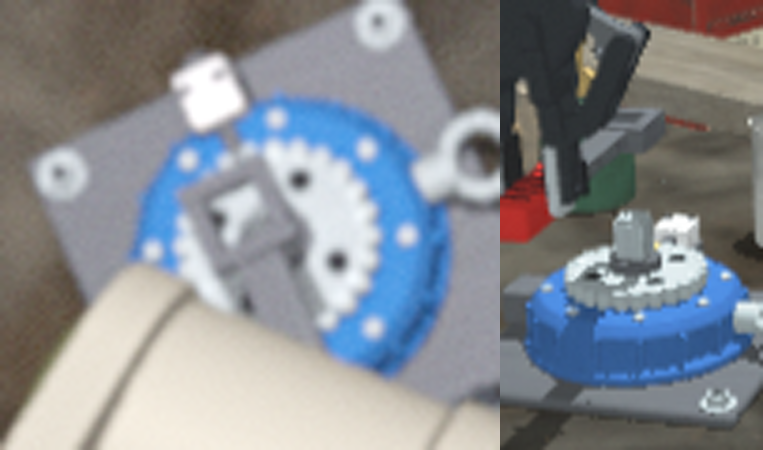

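The hole sits over the arbor: the hole centre is near (239,215) in the crop, with the bright tip inside it, and the eye is roughly level.

Run:
```python
from h import *
for z in (136,140): print(at("top",175+239/5,225+215/5,z).round(1))
print("pred px hole bottom/top, arbor tip (crop)",[((proj("top",p)-[175,225])*5).round(0) for p in ([554.3,.4,130],[554.3,.4,146],[555.4,-.6,87.5])])
g=cv2.GaussianBlur(cv2.imread("pics/w5.png"),(3,3),0).astype(float);G=np.abs(np.gradient(g,axis=1)).sum(2)
for v in (20,28,35): print(v,G[v,240:280].argmax()+240,G[v,355:390].argmax()+355)
H=np.abs(np.gradient(g,axis=0)).sum(2)[:60,295:335].mean(1);print([(k,int(H[k])) for k in range(1,59) if H[k]>H[k-1] and H[k]>=H[k+1] and H[k]>15])
s=sense();print(s["eef_pos"],s["time_s"])
```

```text
[553.9   0.9 136. ]
[5.533e+02 2.000e-01 1.400e+02]
pred px hole bottom/top, arbor tip (crop) [array([243., 216.]), array([236., 210.]), array([264., 229.])]
20 257 370
28 258 370
35 258 369
[(9, 93), (36, 33), (39, 48)]
[447.60695753 -52.15007425 133.35925249] 8.55
```

```bash
python3 -m crank '[[[0.03,0.06,0,0,0,0,15],[-0.02,0,0.5,0,0,0,15],[-0.02,0,0.5,0,0,0,15],[-0.02,0,0.5,0,0,0,15],[-0.01,0,0.3,0,0,0,15],[0,0,0.1,0,0,0,15],[0,0,0,0,0,0,15],[0,0,0,0,0,0,15]]]' 100
python3 - <<'E'
from h import *
s=sense();T=RT(s);print(s["force"],s["wrist_torque"]);print("hole est",(T@[119.2,-1.1,5,1]).round(1))
E
```

```text
time_s: 9.35
eef_pos: [449.5, -53.7, 86.8]
ee_rot: [-0.0, 0.975, 0.22, 0.018]
force: [-0.6, -0.2, -2.4]
grip_width: 0.246
grip_force: 102.0
[-0.6138945  -0.22361679 -2.39925991] [-6.52952134e-05  1.16312077e-01  1.73052871e-02]
hole est [556.8  -1.5  85.9   1. ]
```

```bash
python3 -m crank '[[[-0.03,-0.04,0,0,0,0,15],[0,0,0.1,0,0,0,15],[-0.01,0,0.1,0,0,0,15],[0,0,0.1,0,0,0,15],[0,0,0.1,0,0,0,15],[0,0,0,0,0,0,15],[0,0,0,0,0,0,15],[0,0,0,0,0,0,15]]]' 100
python3 - <<'E'
from h import *
s=sense();T=RT(s);print(s["force"],s["wrist_torque"]);print("hole est",(T@[119.2,-1.1,5,1]).round(1))
E
```

```text
time_s: 10.15
eef_pos: [448.3, -53.1, 76.3]
ee_rot: [-0.0, 0.975, 0.22, 0.017]
force: [1.2, 0.2, -2.5]
grip_width: 0.253
grip_force: 102.1
[ 1.18942607  0.17013138 -2.47820966] [-0.0038182   0.03241699 -0.0009883 ]
hole est [555.5  -0.8  75.4   1. ]
```

```bash
python3 -m crank '[[[0,0,0.1,0,0,0,15],[0,0,0.1,0,0,0,15],[-0.01,0,0.1,0,0,0,15],[0,0,0.05,0,0,0,15],[0,0,0.05,0,0,0,15],[0,0,0,0,0,0,15],[0,0,0,0,0,0,15],[0,0,0,0,0,0,15]]]' 100
python3 - <<'E'
from h import *
s=sense();T=RT(s);print(s["force"],s["wrist_torque"]);print("hole est",(T@[119.2,-1.1,5,1]).round(1))
E
```

```text
time_s: 10.95
eef_pos: [448.5, -53.1, 66.4]
ee_rot: [-0.0, 0.975, 0.22, 0.018]
force: [3.6, 1.7, -1.1]
grip_width: 0.248
grip_force: 102.2
[ 3.59943571  1.6859418  -1.07409036] [ 0.13496775 -0.40826026 -0.04204141]
hole est [555.7  -0.8  65.5   1. ]
```

```bash
python3 -m crank '[[[0,0,0.06,0,0,0,15],[0,0,0.06,0,0,0,15],[0,0,0,0,0,0,15],[0,0,0,0,0,0,15],[0,0,0,0,0,0,15],[0,0,0,0,0,0,15],[0,0,0,0,0,0,15],[0,0,0,0,0,0,15]]]' 100
python3 - <<'E'
from h import *
s=sense();T=RT(s);print(s["force"],s["wrist_torque"],s["eef_pos"]);print("hole est",(T@[119.2,-1.1,5,1]).round(1))
i=capture("wrist");g=cv2.GaussianBlur(i,(3,3),0).astype(float);cv2.imwrite("pics/w6.png",i);G=np.abs(np.gradient(g,axis=1)).sum(2)
for v in (20,28,35): print(v,G[v,240:280].argmax()+240,G[v,355:390].argmax()+355)
H=np.abs(np.gradient(g,axis=0)).sum(2)[:60,295:335].mean(1);print([(k,int(H[k])) for k in range(1,59) if H[k]>H[k-1] and H[k]>=H[k+1] and H[k]>15])
E
```

```text
time_s: 11.75
eef_pos: [448.5, -53.1, 63.3]
ee_rot: [-0.0, 0.975, 0.22, 0.018]
force: [3.0, 0.9, -1.3]
grip_width: 0.245
grip_force: 102.3
[ 2.99896256  0.94629388 -1.29359729] [ 0.24481754 -0.47060761 -0.03889039] [448.47695938 -53.10203841  63.29853269]
hole est [555.7  -0.8  62.4   1. ]
20 257 370
28 257 370
35 258 369
[(11, 31), (35, 34), (38, 60)]
```

```bash
python3 -m crank '[[[0,0,0.06,0,0,0,15],[0,0,0.06,0,0,0,15],[0,0,0,0,0,0,15],[0,0,0,0,0,0,15],[0,0,0,0,0,0,15],[0,0,0,0,0,0,15],[0,0,0,0,0,0,15],[0,0,0,0,0,0,15]]]' 100
python3 - <<'E'
from h import *
s=sense();T=RT(s);print(s["force"],s["wrist_torque"],s["eef_pos"])
i=capture("wrist");g=cv2.GaussianBlur(i,(3,3),0).astype(float);cv2.imwrite("pics/w7.png",i);cv2.imwrite("pics/sc7.png",capture("scene"));G=np.abs(np.gradient(g,axis=1)).sum(2)
for v in (20,28,35): print(v,G[v,240:280].argmax()+240,G[v,355:390].argmax()+355)
H=np.abs(np.gradient(g,axis=0)).sum(2)[:60,295:335].mean(1);print([(k,int(H[k])) for k in range(1,59) if H[k]>H[k-1] and H[k]>=H[k+1] and H[k]>15])
E
```

```text
time_s: 12.6
eef_pos: [448.7, -53.2, 60.7]
ee_rot: [-0.0, 0.975, 0.221, 0.018]
force: [-2.0, -0.4, 8.2]
grip_width: 0.251
grip_force: 103.5
[-2.03742416 -0.40849271  8.20630023] [ 0.33011989 -0.27823394  0.14716218] [448.6709255  -53.22958697  60.74150899]
20 256 371
28 256 370
35 257 369
[(9, 29), (34, 33), (37, 64)]
```

It is touching the shoulder (+10 N), but the grip end is low. I'll level the key by pivoting about the eye.

```bash
python3 -m crank '[[[0,0,-0.05,0,-0.08,0,15],[0,0,-0.05,0,-0.08,0,15],[0,0,-0.05,0,-0.08,0,15],[0,0,0,0,0,0,15],[0,0,0,0,0,0,15],[0,0,0,0,0,0,15],[0,0,0,0,0,0,15],[0,0,0,0,0,0,15]]]' 100
python3 - <<'E'
from h import *
s=sense();T=RT(s);print(s["force"],s["wrist_torque"],s["eef_pos"],T[2].round(3))
i=capture("wrist");g=cv2.GaussianBlur(i,(3,3),0).astype(float);G=np.abs(np.gradient(g,axis=1)).sum(2)
for v in (20,28,35): print(v,G[v,240:280].argmax()+240,G[v,355:390].argmax()+355)
sc=capture("scene");P=proj("scene",[540,-8,65]).astype(int);print(P)
cv2.imwrite("pics/seat.png",cv2.resize(sc[P[1]-45:P[1]+45,P[0]-60:P[0]+60],(800,600),interpolation=cv2.INTER_CUBIC))
E
```

```text
time_s: 13.5
eef_pos: [448.5, -53.2, 64.3]
ee_rot: [0.004, 0.975, 0.22, 0.001]
force: [-1.1, 0.2, 5.5]
grip_width: 0.25
grip_force: 103.1
[-1.09698123  0.18666613  5.48302052] [ 0.41345576 -0.44024352  0.01219376] [448.54273416 -53.17856445  64.31874287] [ 1.0000e-03  7.0000e-03 -1.0000e+00  6.4319e+01]
20 256 371
28 256 371
35 257 369
[238 251]
```

View pics/seat.png

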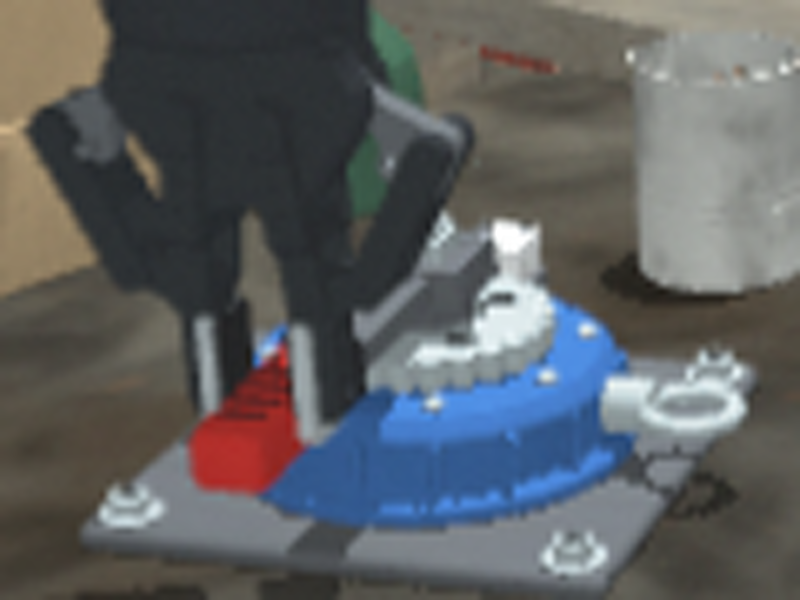

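The picture shows the eye seated on the square at wheel level and the key about level. Now I'll wind in small arcs about the arbor, reading the torque after each.

```bash
cat > tau.py <<'E'
from h import *
s=sense();T=RT(s);f=np.array(s["force"]);r=T[:2,3]-[555.4,-.7]
ang=25.5-np.degrees(np.arctan2(T[1,0],T[0,0]))
print("ANG %.1f TAU %.2f"%(ang,s["wrist_torque"][2]+r[0]*f[1]/1e3-r[1]*f[0]/1e3),"Mz %.2f"%s["wrist_torque"][2],"F",f.round(1),"hole",(T@[119.2,-1.1,0,1]).round(1)[:3],"t",s["time_s"],"j6 %.2f"%s["joints"][5])
E
python3 tau.py
python3 -m crank '[[[0,-0.083,0,0,0,0.125,15],[0,-0.083,0,0,0,0.125,15],[0,-0.083,0,0,0,0.125,15],[0,-0.083,0,0,0,0.125,15],[0,0,0,0,0,0,15],[0,0,0,0,0,0,15],[0,0,0,0,0,0,15],[0,0,0,0,0,0,15]]]' 110 >/dev/null; python3 tau.py
python3 -m crank '[[[0,-0.083,0,0,0,0.125,15],[0,-0.083,0,0,0,0.125,15],[0,-0.083,0,0,0,0.125,15],[0,0,0,0,0,0,15],[0,0,0,0,0,0,15],[0,0,0,0,0,0,15],[0,0,0,0,0,0,15],[0,0,0,0,0,0,15]]]' 110 >/dev/null; python3 tau.py
```

```text
ANG 0.0 TAU -0.08 Mz 0.14 F [-1.7  1.2  4.8] hole [555.7  -0.9  64.4] t 13.6 j6 0.75
ANG 4.0 TAU 0.12 Mz 0.27 F [-1.   0.9  5.3] hole [555.7  -0.9  64.5] t 14.4 j6 0.84
ANG 7.0 TAU 0.32 Mz 0.43 F [0.1 1.1 5.3] hole [555.9  -0.9  64.6] t 15.2 j6 0.90
```

```bash
python3 -m crank '[[[0,-0.083,0,0,0,0.125,15],[0,-0.083,0,0,0,0.125,15],[0,-0.083,0,0,0,0.125,15],[0,0,0,0,0,0,15],[0,0,0,0,0,0,15],[0,0,0,0,0,0,15],[0,0,0,0,0,0,15],[0,0,0,0,0,0,15]]]' 110 >/dev/null; python3 tau.py
python3 -m crank '[[[0,-0.083,0,0,0,0.125,15],[0,-0.083,0,0,0,0.125,15],[0,-0.083,0,0,0,0.125,15],[0,0,0,0,0,0,15],[0,0,0,0,0,0,15],[0,0,0,0,0,0,15],[0,0,0,0,0,0,15],[0,0,0,0,0,0,15]]]' 110 >/dev/null; python3 tau.py
python3 -m crank '[[[0,-0.083,0,0,0,0.125,15],[0,-0.083,0,0,0,0.125,15],[0,-0.083,0,0,0,0.125,15],[0,0,0,0,0,0,15],[0,0,0,0,0,0,15],[0,0,0,0,0,0,15],[0,0,0,0,0,0,15],[0,0,0,0,0,0,15]]]' 110 >/dev/null; python3 tau.py
python3 -m crank '[[[0,-0.083,0,0,0,0.125,15],[0,-0.083,0,0,0,0.125,15],[0,-0.083,0,0,0,0.125,15],[0,0,0,0,0,0,15],[0,0,0,0,0,0,15],[0,0,0,0,0,0,15],[0,0,0,0,0,0,15],[0,0,0,0,0,0,15]]]' 110 >/dev/null; python3 tau.py
```

```text
ANG 9.9 TAU 1.13 Mz 0.76 F [ 0.7 -3.   5.3] hole [556.   -1.3  64.7] t 16.0 j6 0.96
ANG 12.9 TAU 1.47 Mz 0.99 F [-0.2 -4.2  5. ] hole [556.1  -1.6  64.7] t 16.8 j6 1.03
ANG 15.8 TAU 2.14 Mz 1.23 F [-1.4 -8.1  5.4] hole [556.   -1.9  64.7] t 17.6 j6 1.09
ANG 18.8 TAU 2.79 Mz 1.40 F [ -1.6 -12.    5.7] hole [556.   -2.2  64.7] t 18.4 j6 1.16
```

```bash
cat > see.py <<'E'
from h import *
import sys
def yel(n,i):
    h=cv2.cvtColor(i,cv2.COLOR_BGR2HSV);m=cv2.inRange(h,(20,110,140),(35,255,255));k,l,st,ce=cv2.connectedComponentsWithStats(m)
    return [(st[j,4],ce[j]) for j in range(1,k) if st[j,4]>=2]
def mark(n,i,T=None):
    o=[]
    for a,c in yel(n,i):
        w=at(n,*c,54,T)[:2]-[555.4,-.6];r=np.hypot(*w)
        if 15<r<50:o.append((int(a),c.round(1).tolist(),"r%.0f"%r,"ang %.1f"%np.degrees(np.arctan2(w[1],w[0]))))
    return o
if __name__=="__main__":
    print("w2",mark("wrist",cv2.imread("pics/w2.png"),np.load("T2.npy")),"top0",mark("top",cv2.imread("pics/top0.png")))
    s=sense();T=RT(s);
    i=capture("wrist");cv2.imwrite("pics/n%s.png"%sys.argv[1],i);t=capture("top");cv2.imwrite("pics/nt%s.png"%sys.argv[1],t);c=capture("scene");cv2.imwrite("pics/ns%s.png"%sys.argv[1],c)
    print("wrist",mark("wrist",i,T),"top",mark("top",t),"scene",mark("scene",c))
    g=cv2.GaussianBlur(i,(3,3),0).astype(float);G=np.abs(np.gradient(g,axis=1)).sum(2)
    print("eye",[(v,G[v,220:280].argmax()+220,G[v,340:410].argmax()+340) for v in (20,28)],"arm",[(v,G[v,275:305].argmax()+275,G[v,325:355].argmax()+325) for v in (80,120,200)])
E
python3 see.py 1
```

```text
w2 [(37, [175.8, 119.0], 'r32', 'ang 26.5')] top0 []
wrist [] top [] scene []
eye [(20, np.int64(249), np.int64(364)), (28, np.int64(250), np.int64(383))] arm [(80, np.int64(282), np.int64(336)), (120, np.int64(283), np.int64(337)), (200, np.int64(287), np.int64(336))]
```

```bash
cat > wheel.py <<'E'
from h import *
import sys
TH=np.arange(-180,180,.5);RR=np.arange(20,42,1.)
def polar(n,i,T=None):
    m=np.array([[proj(n,[555.4+r*np.cos(t),-.6+r*np.sin(t),54],T) for t in np.radians(TH)] for r in RR],np.float32)
    return cv2.remap(cv2.cvtColor(i,cv2.COLOR_BGR2GRAY),m[...,0],m[...,1],cv2.INTER_LINEAR).astype(float)
def cmp(n,a,b,lo=0,hi=80):
    # slide windows of the present picture over the old
    for c in range(-180,180,30):
        k=np.arange(int((c+180)*2),int((c+180)*2)+100)%720
        p=b[:,k];p=p-p.mean();best=[]
        for d in np.arange(-10,90,.5):
            q=a[:,(k+int(d*2))%720];q=q-q.mean();best.append(((p*q).sum()/np.sqrt((p*p).sum()*(q*q).sum()),d))
        best.sort(reverse=True);print(n,c,c+50,[(round(x,2),float(y)) for x,y in best[:1]+[z for z in best if abs(z[1]-best[0][1])>5][:1]])
if __name__=="__main__":
    k=sys.argv[1];a0=polar("top",cv2.imread("pics/top0.png"));cmp("top",a0,polar("top",cv2.imread(f"pics/nt{k}.png")))
    s0=polar("wrist",cv2.imread("pics/w2.png"),np.load("T2.npy"));cmp("scene",s0,polar("scene",cv2.imread(f"pics/ns{k}.png")))
E
python3 wheel.py 1; python3 tau.py
```

```text
ANG 18.8 TAU 2.70 Mz 1.40 F [ -3.3 -11.6   5.7] hole [556.   -2.2  64.7] t 18.55 j6 1.16Traceback (most recent call last):
  File "wheel.py", line 16, in <module>
    k=sys.argv[1];a0=polar("top",cv2.imread("pics/top0.png"));cmp("top",a0,polar("top",cv2.imread(f"pics/nt{k}.png")))
                     ~~~~~^^^^^^^^^^^^^^^^^^^^^^^^^^^^^^^^^^^
  File "wheel.py", line 5, in polar
    m=np.array([[proj(n,[555.4+r*np.cos(t),-.6+r*np.sin(t),54],T) for t in np.radians(TH)] for r in RR],np.float32)
                 ~~~~^^^^^^^^^^^^^^^^^^^^^^^^^^^^^^^^^^^^^^^^^^^^
  File "h.py", line 16, in proj
    m=camera_model(n);W=np.array(m["world_from_camera"]) if T is None else T@np.array(m["T_tool_cam"])
ValueError: time passes only in moves, steps and waits
```

```bash
sed -i 's/^from scipy/import functools\ncamera_model=functools.lru_cache(None)(camera_model)\nfrom scipy/' h.py; python3 wheel.py 1
```

```text
top -180 -130 [(np.float64(0.48), 64.0), (np.float64(0.46), 58.5)]
top -150 -100 [(np.float64(0.82), 4.5), (np.float64(0.67), -1.0)]
top -120 -70 [(np.float64(0.98), 4.0), (np.float64(0.85), 9.5)]
top -90 -40 [(np.float64(0.93), 4.0), (np.float64(0.77), -9.0)]
top -60 -10 [(np.float64(0.85), 4.0), (np.float64(0.77), 89.5)]
top -30 20 [(np.float64(0.85), 4.0), (np.float64(0.75), 89.5)]
top 0 50 [(np.float64(0.43), 16.0), (np.float64(0.37), 4.5)]
top 30 80 [(np.float64(0.68), 4.5), (np.float64(0.6), 89.5)]
top 60 110 [(np.float64(0.76), 3.5), (np.float64(0.71), 89.5)]
top 90 140 [(np.float64(0.3), 19.0), (np.float64(0.27), 24.5)]
top 120 170 [(np.float64(0.69), 5.0), (np.float64(0.57), 10.5)]
top 150 200 [(np.float64(0.42), 5.0), (np.float64(0.37), 10.5)]
scene -180 -130 [(np.float64(0.53), 65.5), (np.float64(0.44), 60.0)]
scene -150 -100 [(np.float64(0.72), 5.5), (np.float64(0.53), 0.0)]
scene -120 -70 [(np.float64(0.82), 5.5), (np.float64(0.67), 11.0)]
scene -90 -40 [(np.float64(0.61), 5.5), (np.float64(0.57), -6.5)]
scene -60 -10 [(np.float64(0.83), 89.5), (np.float64(0.83), 1.5)]
scene -30 20 [(np.float64(0.42), 54.0), (np.float64(0.32), 59.5)]
scene 0 50 [(np.float64(0.31), 43.5), (np.float64(0.25), 38.0)]
scene 30 80 [(np.float64(0.19), 32.0), (np.float64(0.15), 15.5)]
scene 60 110 [(np.float64(0.39), 1.0), (np.float64(0.35), -4.5)]
scene 90 140 [(np.float64(0.39), 31.5), (np.float64(0.33), 26.0)]
scene 120 170 [(np.float64(0.4), 14.0), (np.float64(0.33), 19.5)]
scene 150 200 [(np.float64(0.58), 4.0), (np.float64(0.52), 89.5)]
```

The wheel picture correlation works: the arbor has turned about 4° so far. I'll keep winding, with this as a check next to the torque.

```bash
cat > look.py <<'E'
from wheel import *
import os
if not os.path.exists("a0.npy"): np.save("a0.npy",polar("top",cv2.imread("pics/top0.png")))
a=np.load("a0.npy");b=polar("top",capture("top"));o=[]
for c in range(-150,60,15):
    k=np.arange(int((c+180)*2),int((c+180)*2)+120)%720
    p=b[:,k];p=p-p.mean();L=[]
    for d in np.arange(-3,85,.5):
        q=a[:,(k+int(d*2))%720];q=q-q.mean();L.append(((p*q).sum()/np.sqrt((p*p).sum()*(q*q).sum()),d))
    m=max(L);o.append((round(float(m[0]),2),float(m[1])))
o.sort(reverse=True);print("ARBOR",o[:5])
E
sed -i 's/^    k=sys/    k=sys/' wheel.py
python3 -m crank '[[[0,-0.083,0,0,0,0.125,15],[0,-0.083,0,0,0,0.125,15],[0,-0.083,0,0,0,0.125,15],[0,0,0,0,0,0,15],[0,0,0,0,0,0,15],[0,0,0,0,0,0,15],[0,0,0,0,0,0,15],[0,0,0,0,0,0,15]]]' 110 >/dev/null; python3 tau.py; python3 look.py
python3 -m crank '[[[0,-0.083,0,0,0,0.125,15],[0,-0.083,0,0,0,0.125,15],[0,-0.083,0,0,0,0.125,15],[0,0,0,0,0,0,15],[0,0,0,0,0,0,15],[0,0,0,0,0,0,15],[0,0,0,0,0,0,15],[0,0,0,0,0,0,15]]]' 110 >/dev/null; python3 tau.py; python3 look.py
python3 -m crank '[[[0,-0.083,0,0,0,0.125,15],[0,-0.083,0,0,0,0.125,15],[0,-0.083,0,0,0,0.125,15],[0,0,0,0,0,0,15],[0,0,0,0,0,0,15],[0,0,0,0,0,0,15],[0,0,0,0,0,0,15],[0,0,0,0,0,0,15]]]' 110 >/dev/null; python3 tau.py; python3 look.py
```

```text
ANG 22.0 TAU -0.04 Mz 0.30 F [-1.3  2.8  5.8] hole [555.7  -0.6  64.5] t 19.35 j6 1.23
ARBOR [(0.99, 12.5), (0.93, 12.5), (0.91, 13.5), (0.84, 12.5), (0.81, 14.0)]
ANG 24.9 TAU 0.52 Mz 0.50 F [-3.  -0.2  7.1] hole [555.7  -1.   64.5] t 20.2 j6 1.29
ARBOR [(0.98, 15.0), (0.91, 15.5), (0.89, 15.0), (0.84, 15.0), (0.84, 14.5)]
ANG 27.9 TAU 1.13 Mz 0.77 F [-3.9 -2.9  6.9] hole [555.6  -1.3  64.5] t 21.05 j6 1.36
ARBOR [(0.98, 16.5), (0.92, 17.0), (0.86, 16.5), (0.85, 17.0), (0.84, 16.0)]
```

Click 1 was felt at a tool angle of 25° (arbor at 15°). Going on to clicks 2 and 3.

```bash
python3 -m crank '[[[0,-0.083,0,0,0,0.125,15],[0,-0.083,0,0,0,0.125,15],[0,-0.083,0,0,0,0.125,15],[0,-0.083,0,0,0,0.125,15],[0,0,0,0,0,0,15],[0,0,0,0,0,0,15],[0,0,0,0,0,0,15],[0,0,0,0,0,0,15]]]' 110 >/dev/null; python3 tau.py; python3 look.py
python3 -m crank '[[[0,-0.083,0,0,0,0.125,15],[0,-0.083,0,0,0,0.125,15],[0,-0.083,0,0,0,0.125,15],[0,-0.083,0,0,0,0.125,15],[0,0,0,0,0,0,15],[0,0,0,0,0,0,15],[0,0,0,0,0,0,15],[0,0,0,0,0,0,15]]]' 110 >/dev/null; python3 tau.py; python3 look.py
python3 -m crank '[[[0,-0.083,0,0,0,0.125,15],[0,-0.083,0,0,0,0.125,15],[0,-0.083,0,0,0,0.125,15],[0,-0.083,0,0,0,0.125,15],[0,0,0,0,0,0,15],[0,0,0,0,0,0,15],[0,0,0,0,0,0,15],[0,0,0,0,0,0,15]]]' 110 >/dev/null; python3 tau.py; python3 look.py
```

```text
ANG 31.8 TAU 2.28 Mz 1.21 F [-4.7 -8.6  6.4] hole [555.5  -1.8  64.4] t 21.9 j6 1.45
ARBOR [(0.99, 18.5), (0.97, 19.0), (0.89, 18.5), (0.88, 18.5), (0.86, 18.0)]
ANG 36.0 TAU -0.19 Mz 0.17 F [-1.8  3.4  6.9] hole [555.7  -0.7  64.5] t 22.75 j6 1.54
ARBOR [(0.98, 27.5), (0.96, 27.0), (0.89, 28.5), (0.87, 26.0), (0.86, 26.5)]
ANG 39.9 TAU 0.50 Mz 0.51 F [-2.6  0.8  7.9] hole [555.5  -1.   64.5] t 23.6 j6 1.63
ARBOR [(0.98, 30.5), (0.95, 30.0), (0.91, 31.5), (0.87, 29.5), (0.87, 29.5)]
```

```bash
python3 -m crank '[[[0,-0.083,0,0,0,0.125,15],[0,-0.083,0,0,0,0.125,15],[0,-0.083,0,0,0,0.125,15],[0,-0.083,0,0,0,0.125,15],[0,-0.083,0,0,0,0.125,15],[0,0,0,0,0,0,15],[0,0,0,0,0,0,15],[0,0,0,0,0,0,15]]]' 110 >/dev/null; python3 tau.py; python3 look.py
python3 -m crank '[[[0,-0.083,0,0,0,0.125,15],[0,-0.083,0,0,0,0.125,15],[0,-0.083,0,0,0,0.125,15],[0,-0.083,0,0,0,0.125,15],[0,-0.083,0,0,0,0.125,15],[0,0,0,0,0,0,15],[0,0,0,0,0,0,15],[0,0,0,0,0,0,15]]]' 110 >/dev/null; python3 tau.py; python3 look.py
python3 -m crank '[[[0,-0.083,0,0,0,0.125,15],[0,-0.083,0,0,0,0.125,15],[0,-0.083,0,0,0,0.125,15],[0,-0.083,0,0,0,0.125,15],[0,-0.083,0,0,0,0.125,15],[0,0,0,0,0,0,15],[0,0,0,0,0,0,15],[0,0,0,0,0,0,15]]]' 110 >/dev/null; python3 tau.py; python3 look.py
```

```text
ANG 44.8 TAU 1.69 Mz 0.97 F [-5.7 -4.5  8.2] hole [555.2  -1.5  64.3] t 24.45 j6 1.74
ARBOR [(0.97, 33.5), (0.93, 34.0), (0.86, 32.5), (0.84, 32.5), (0.84, 32.0)]
ANG 49.9 TAU 0.32 Mz 0.47 F [-2.7  2.6  8. ] hole [555.4  -0.8  64.4] t 25.3 j6 1.85
ARBOR [(0.97, 41.0), (0.94, 40.5), (0.89, 39.5), (0.84, 39.5), (0.84, 39.5)]
ANG 54.9 TAU 0.49 Mz 0.46 F [-3.5  1.7  8.1] hole [555.4  -0.9  64.4] t 26.15 j6 1.96
ARBOR [(0.95, 46.0), (0.9, 44.5), (0.85, 45.5), (0.84, 44.5), (0.81, 45.0)]
```

Click 3 (arbor at 45°). Now the fourth, more finely toward its end.

```bash
python3 -m crank '[[[0,-0.083,0,0,0,0.125,15],[0,-0.083,0,0,0,0.125,15],[0,-0.083,0,0,0,0.125,15],[0,-0.083,0,0,0,0.125,15],[0,-0.083,0,0,0,0.125,15],[0,0,0,0,0,0,15],[0,0,0,0,0,0,15],[0,0,0,0,0,0,15]]]' 110 >/dev/null; python3 tau.py; python3 look.py
python3 -m crank '[[[0,-0.083,0,0,0,0.125,15],[0,-0.083,0,0,0,0.125,15],[0,-0.083,0,0,0,0.125,15],[0,-0.083,0,0,0,0.125,15],[0,-0.083,0,0,0,0.125,15],[0,0,0,0,0,0,15],[0,0,0,0,0,0,15],[0,0,0,0,0,0,15]]]' 110 >/dev/null; python3 tau.py; python3 look.py
python3 -m crank '[[[0,-0.083,0,0,0,0.125,15],[0,-0.083,0,0,0,0.125,15],[0,-0.083,0,0,0,0.125,15],[0,0,0,0,0,0,15],[0,0,0,0,0,0,15],[0,0,0,0,0,0,15],[0,0,0,0,0,0,15],[0,0,0,0,0,0,15]]]' 110 >/dev/null; python3 tau.py; python3 look.py
```

```text
ANG 59.8 TAU 1.80 Mz 1.00 F [-7.3 -3.3  9.2] hole [554.8  -1.4  64.1] t 27.0 j6 2.07
ARBOR [(0.93, 49.0), (0.89, 47.5), (0.85, 47.5), (0.81, 47.5), (0.81, 47.5)]
ANG 65.0 TAU 0.25 Mz 0.26 F [-4.1  3.4  8.3] hole [555.4  -0.8  64.4] t 27.85 j6 2.18
ARBOR [(0.89, 55.0), (0.84, 56.5), (0.83, 54.5), (0.81, 55.0), (0.78, 55.5)]
ANG 67.9 TAU 0.60 Mz 0.44 F [-5.   2.7  9.1] hole [555.1  -0.9  64.3] t 28.7 j6 2.24
ARBOR [(0.89, 57.5), (0.81, 58.0), (0.8, 59.0), (0.79, 56.5), (0.77, 58.0)]
```

```bash
python3 -m crank '[[[0,-0.083,0,0,0,0.125,15],[0,-0.083,0,0,0,0.125,15],[0,0,0,0,0,0,15],[0,0,0,0,0,0,15],[0,0,0,0,0,0,15],[0,0,0,0,0,0,15],[0,0,0,0,0,0,15],[0,0,0,0,0,0,15]]]' 110 >/dev/null; python3 tau.py; python3 look.py
```

```text
ANG 69.9 TAU 0.67 Mz 0.47 F [-5.4  2.9  8.5] hole [555.1  -0.9  64.3] t 29.55 j6 2.28
ARBOR [(0.89, 59.5), (0.81, 60.0), (0.76, 60.0), (0.76, 58.0), (0.75, 60.0)]
```

```bash
python3 -m crank '[[[0,-0.083,0,0,0,0.125,15],[0,-0.042,0,0,0,0.063,15],[0,0,0,0,0,0,15],[0,0,0,0,0,0,15],[0,0,0,0,0,0,15],[0,0,0,0,0,0,15],[0,0,0,0,0,0,15],[0,0,0,0,0,0,15]]]' 110 >/dev/null; python3 tau.py; python3 look.py
```

```text
ANG 71.4 TAU 1.03 Mz 0.60 F [-6.8  1.7  9.2] hole [555.   -1.   64.3] t 30.4 j6 2.31
ARBOR [(0.91, 61.0), (0.85, 61.0), (0.79, 61.0), (0.78, 61.5), (0.78, 58.5)]
```

The sharp rise of the fourth click was felt (arbor about 60.5°). I'll check that it holds steady, then hand in.

```bash
python3 -m crank '[[[0,0,0,0,0,0,15],[0,0,0,0,0,0,15],[0,0,0,0,0,0,15],[0,0,0,0,0,0,15],[0,0,0,0,0,0,15],[0,0,0,0,0,0,15],[0,0,0,0,0,0,15],[0,0,0,0,0,0,15]]]' 110; python3 tau.py; python3 look.py; python3 -c "
from rig import *
print(finish_job())"
```

```text
time_s: 31.25
eef_pos: [471.2, 83.9, 63.5]
ee_rot: [0.003, 0.921, -0.39, 0.002]
force: [-5.7, 2.9, 9.8]
grip_width: 0.246
grip_force: 109.6
ANG 71.4 TAU 0.85 Mz 0.62 F [-5.7  2.9  9.8] hole [555.   -1.   64.3] t 31.25 j6 2.31
ARBOR [(0.91, 61.0), (0.84, 61.0), (0.79, 61.5), (0.79, 58.5), (0.77, 61.5)]
the job is handed in; nothing more can be done
None
```

I seated the key on the arbor, wound it clockwise to the fourth click (arbor read about 61° from the top camera, against 60° nominal), and handed the job in at 31 s with the key still held steady and the pliers and screwdriver never touched.

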